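Touch off a stone base at three points and seat its mounting pin

TASK

The white stone base block is clamped a little out of place in the grey cross-slide jig, so find out where it really is: take the brass pin from its wooden holder and, with the side of its upright shank, touch the block gently and hold each touch for about half a second, first on the long side facing the robot near its left end, then on the same side near its right end, then in the middle of the short right-hand end. Then push the pin fully home into the hole in the block's top, upright with its head down on the stone, and let go. Keep the pin upright and press only lightly throughout, since stone chips, and leave the other things where they stand.

Things in the scene. Friction and masses are not known exactly. Their poses are not given: they have to be found in the camera images.
- jig: grey steel cross-slide jig fixed to the table, base plate 150 (x) x 180 (y) x 12 mm; origin: centre of its underside; x away from the robot, y left, z up at yaw 0. It carries two small slides (below 28 mm, up to 21 mm proud of the block at front and right) under a white stone block. Stone chips if the pin presses over 15 N on its sides, 25 N anywhere; 2 to 6 N is a good touch, 0.7 N none
- bed (a point): point on the jig's axis 28 mm above the table: where the stone block's underside centre would be without error; axes as the jig's. The block, 70 (x) x 120 (y) x 45 mm, top 73 mm above the table, is locked rigidly but sits off this point by up to 10 mm along x, 10 mm along y and 0.07 rad of yaw, new every time, not reported: only touching tells. Its plain front (-x) and right (-y) sides are free
- hole_nominal (a point): where the mouth of the block's hole would be without that error: 73 mm above the table, 5 mm in x and 15 mm in y from the bed point. The hole is round, 14 mm, upright, right through, mouth chamfered 1.5 mm. Measured on the block itself its axis lies 40 mm from the long front face and 75 mm from the right end face. Steel clamps 30 mm high stand out 26 mm at the block's back (+x) and left end (+y)
- pin: brass pin, 0.1 to 0.21 kg, 82 mm long, upright in the holder: round shank 12 mm wide, 40 mm long, foot chamfered 3 mm; above it a square head 20 x 20 x 42 mm; grip two flats near its top, fingertips above its shoulder. Origin: centre of the shank's foot; z up along the pin, x and y square to the flats. The shoulder stops on the stone: fully home the foot is 33 mm above the table
- pin_tip (a point): centre of the foot of the pin's shank (same point as the pin's origin)
- holder: wooden socket block fixed to the table, 70 x 70 x 46 mm with a 78 x 78 x 5 mm foot and one upright 14.5 mm hole in its middle that holds the pin: the pin's foot starts 6 mm above the table, its head reaches from 46 to 88 mm. Lift the pin over 42 mm to clear it. Origin: centre of its underside
- nail_tin: bystander: round tin, 67 mm wide, 48 mm high; origin at the centre of its underside
- ink_bottle: bystander: square glass bottle with a black cap, 44 x 44 x 63 mm; origin at the centre of its underside
- oil_can: bystander: small oil can with a bent spout, 76 mm wide, 136 mm high; origin at the centre of its underside
- cotton_reel_1: bystander: wooden cotton reel, 31 mm wide, 42 mm high; origin at the centre of its underside
- cotton_reel_2: bystander: another wooden cotton reel, 31 mm wide, 42 mm high; origin at the centre of its underside
- level_small: bystander: small spirit level lying flat, 24 x 232 (y) x 34 mm; origin at the centre of its underside
- knob_box: bystander: small card box, 57 x 92 x 41 mm; origin at the centre of its underside

How it is judged:
By the outcome, as a careful person would: the job done as asked, in the order asked, and still so for the second after the job is handed in, with the robot touching nothing.
It also fails if it takes over 72 s, if anything falls off the work surface, if the arm or the gripper's body presses on something with over 40 N, if the wrist force passes 120 N, or if a joint passes its speed limit or range.

ROBOT

A 6-joint arm with a two-finger parallel gripper is mounted at the origin on the work surface; the furniture and walls round the work are solid. World frame = base frame: x ahead of the robot, y to its left, z up, the work surface at z = 0. Lengths are in mm, angles in degrees, forces in N, time in s.
With the tool pointing down it reaches from about 325 to 850 mm from the base axis. Payload 4.4 kg.
Tool frame: the origin (TCP) lies on the centre line of the jaws, within the pads' length; the fingertips stand nose_length ahead of it and the grasp point (between the pads) lies 8 mm behind it (nose_length is the distance from the TCP to the fingertips, in mm); z points along the fingers, y is the line along which they close (so a half turn about z gives the same grasp; the last joint's range is limited). The gripper opens to 94 mm and grips with 3 to 60 N. Pads are 16 mm wide; open, the fingers measure 119 mm over their backs; the gripper's body (75 mm by 177 mm) begins 78 mm behind the grasp point.
Start: joints at [-81.045, 11.837, 88.321, -0, 79.842, -8.623], TCP at [173.643, -548.156, 216.447] pointing down, gripper open.
Joint ranges: [-156.59, 156.59], [-49.26, 127.26], [12.9, 141.05], [-63.56, 243.56], [4.71, 150.69], [-161.64, 161.64]. Speed limits (degrees/s): [159.86, 159.86, 180, 180, 180, 180].

INTERFACE

Orientations are given as a 3x3 rotation matrix whose columns are the frame's x, y, z axes.
In Python, from workcell import * gives the robot as it stands.
- The arm moves only by the tool drive_tool, never from a script. Its argument "plan" is a list that holds one entry, the list of rows, each a list of 7 numbers: the turn, a rotation vector about the tool's x, y, z in degrees, then the shift along the tool's x, y, z in mm, then the closure, from 0 (fully open) to 1 (shut). In form: [[[rx, ry, rz, dx, dy, dz, gripper], ...]]. A call has 1 to 12 rows; each row shifts and turns the commanded pose from where the row before left it, along the tool's axes as they then stand; what a row does not reach is not made up. A row lasts 1/12 s, in which the tool goes at most 41.7 mm and 7.16 degrees, less where a joint would pass 70% of its speed; a pose out of reach is approached as far as the arm can. A call with a gripper value outside its range is refused whole. The fingers move at their own pace and stop on an object; the grip force is fixed at half the most. Time passes only in rows, so rows that do not move let the fingers close. It gives the time, the measured TCP pose, the force, the opening and the grip force at its end, in the units of the state.
- state(): the state, without advancing time (a new reading comes with each control period).
- get_image(name): name is "side" or "top" or "wrist"; returns the picture (384x512x3 uint8, blue, green, red); there is no depth.
- camera_model(name): a dict with "mtx" (3x3 intrinsics, pixels), "position" and "rotation" of the camera in the world; the wrist camera has in their place "hand_eye" (4x4, takes a point from camera to tool coordinates, whose origin is the TCP and whose axes are the flange's). Camera axes: x right, y up, looking along -z (the intrinsics and any distortion apply to the point x, -y, -z); pixel columns grow to the right and rows downward; lengths in mm; the calibration is good to about 2 mm. A picture is of the moment at which its call begins: read the wrist's pose just before it. camera_model takes no time and is no camera call.
- close_job(): hands the job in; it is judged then, once.
Trained networks look in the newest picture that a camera, given by its name, has taken for a name from the list of things; names that differ only in an ending like _2 or _b are one class to them, and where a whole thing is asked for, a point or a joint stands for the part that bears it (a point fixed in the world has none). Each returns a list of dicts, best first, with "score" (0 to 1); they miss things now and then, are a little off and sometimes report something else, mostly with a low value. They report only what shows in the picture. A call takes as long as a camera call.
- look_for(camera, label): "centre" ([column, row] in pixels, amid what is visible of it).
- mark_of(camera, label): "centre" ([column, row] in pixels: a listed point, or the origin of a listed thing).
The state is a dict: "clock": time; "joints": joint angles; "joint_velocities": joint speeds; "effort": joint torques, N m; "tcp_pos": TCP position; "eef_rot": TCP orientation; "wrist_force": force on the tool from outside, world axes, zero at the start; "ft_torque": the same for the moment, N m; "finger_gap": finger opening in mm; "grasp_force": force on a finger pad.
Only numpy, scipy, OpenCV 4.12 (cv2) and the standard library are available. Lean on these libraries where they do the work, as an engineer would, in place of code of your own. Each camera call takes 0.05 s, during which the arm holds its last target. There are 200 camera calls.

## Working session

There is one attempt and no reset: what is moved stays moved. The work goes in short steps, Python scripts to look and compute and a tool call to move; the robot and the scene stay as the last step left them, time stands still between calls to the robot, and variables do not carry over. Pictures are saved under pics/ and viewed, at most 10 in all, crops included, and the job is handed in when it is done.

Besides the shell and the picture viewer there is one more tool, called after "Request:" as name(argument=value, ...) on one line, values as JSON. drive_tool: Moves the arm, as the interface text tells. Its arguments: {"type":"object","properties":{"plan":{"type":"array","items":{"type":"array","items":{"type":"array","items":{"type":"number"}}}}},"required":["plan"]}

```bash
ls; mkdir -p pics
cat > h.py <<'E'
from workcell import *
import numpy as np, cv2
def cam(name):
    m=camera_model(name); K=np.array(m["mtx"],float); d=np.array(m.get("dist",m.get("distortion",np.zeros(5))),float)
    if "hand_eye" in m:
        s=state(); T=np.eye(4); T[:3,:3]=s["eef_rot"]; T[:3,3]=s["tcp_pos"]; T=T@np.array(m["hand_eye"]); return K,d,T[:3,3],T[:3,:3]
    return K,d,np.array(m["position"],float),np.array(m["rotation"],float)
def ray(c,px):
    K,d,p,R=c; u=cv2.undistortPoints(np.array([[px]],float),K,d)[0,0]
    v=R@np.array([u[0],-u[1],-1]); return p,v/np.linalg.norm(v)
def tri(rays):
    A=np.zeros((3,3));b=np.zeros(3)
    for p,v in rays:
        M=np.eye(3)-np.outer(v,v);A+=M;b+=M@p
    x=np.linalg.solve(A,b); return x,[np.linalg.norm((np.eye(3)-np.outer(v,v))@(x-p)) for p,v in rays]
def atz(r,z): p,v=r; return p+v*(z-p[2])/v[2]
def proj(c,X):
    K,d,p,R=c; q=R.T@(np.array(X)-p); q=np.array([[q[0],-q[1],-q[2]]]); return cv2.projectPoints(q,np.zeros(3),np.zeros(3),K,d)[0].ravel()
E
python3 - <<'E'
from h import *
print({k:v for k,v in state().items()}); 
for n in("side","top","wrist"): print(n,camera_model(n))
C={}
for n in("side","top"):
    cv2.imwrite(f"pics/{n}0.png",get_image(n)); C[n]=cam(n)
for l in["jig","bed","hole_nominal","pin","holder"]:
    r={}
    for n in C:
        m=mark_of(n,l)[:2]; print(l,n,[(np.round(a["centre"],1),round(a["score"],2)) for a in m])
        if m:r[n]=ray(C[n],m[0]["centre"])
    if len(r)==2: print("  ",tri(list(r.values())))
E
```

```text
pics
{'clock': 0.0, 'joints': array([-8.10464911e+01,  1.18825869e+01,  8.84032740e+01, -3.09956014e-03,
        7.98418418e+01, -8.62404261e+00]), 'joint_velocities': array([0.02297925, 0.01454725, 0.04309717, 0.0606587 , 0.039479  ,
       0.01453774]), 'effort': array([-1.24429855e-03, -3.70881128e+01, -2.81416762e+01,  6.97471225e-02,
        3.61607212e-02, -1.58592115e-04]), 'tcp_pos': array([ 173.48801112, -547.3882654 ,  215.31989033]), 'eef_rot': array([[ 9.53306220e-01,  3.02005118e-01, -3.99480136e-04],
       [ 3.02005251e-01, -9.53303738e-01,  2.19338417e-03],
       [ 2.81587338e-04, -2.21161187e-03, -9.99997515e-01]]), 'wrist_force': array([-0.1433917 , -0.50726158,  0.23655811]), 'ft_torque': array([ 0.03155774, -0.05235911,  0.00829652]), 'grasp_force': 0.0, 'finger_gap': 93.96942126628711}
side {'mtx': array([[474.06450536,   0.        , 258.23508004],
       [  0.        , 474.06450536, 194.57902471],
       [  0.        ,   0.        ,   1.        ]]), 'position': array([-47.38419767, 704.8806049 , 658.29575568]), 'rotation': array([[-0.74136704,  0.36432845, -0.5
[... 1209 characters left out ...]
305232872224)])
bed side [(array([303.6, 183.8]), 0.76)]
bed top [(array([322.8, 193.8]), 0.97)]
   (array([ 558.2126766 , -142.76191145,   29.02078148]), [np.float64(1.4149660862023459), np.float64(1.4149660862024125)])
hole_nominal side [(array([300.6, 175.5]), 0.81)]
hole_nominal top [(array([318.9, 192.3]), 0.92)]
   (array([ 559.18385708, -129.28539264,   58.9739207 ]), [np.float64(1.585410605875715), np.float64(1.5854106058757638)])
pin side []
pin top [(array([219.8, 195.8]), 0.63)]
holder side [(array([239.3, 237. ]), 0.7)]
holder top [(array([221.1, 192.2]), 0.8)]
   (array([559.91702215,  99.03852438,  -4.41979044]), [np.float64(3.2894976812984513), np.float64(3.2894976812984047)])
```

```bash
python3 -c "
import cv2
for n in('top','side'):
    a=cv2.imread(f'pics/{n}0.png'); cv2.imwrite(f'pics/{n}0b.png',cv2.resize(a,(800,600),interpolation=cv2.INTER_CUBIC))"
```

```text
(no output)
```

View pics/top0b.png

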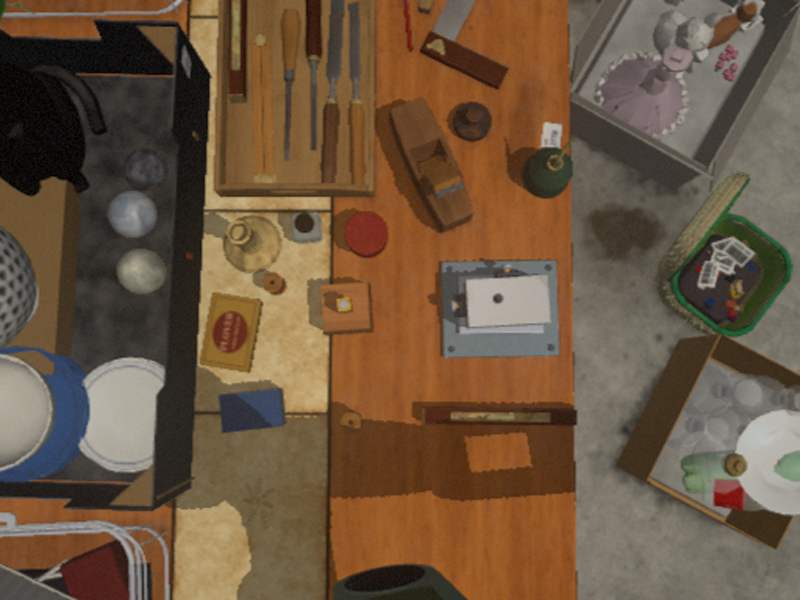

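View pics/side0b.png

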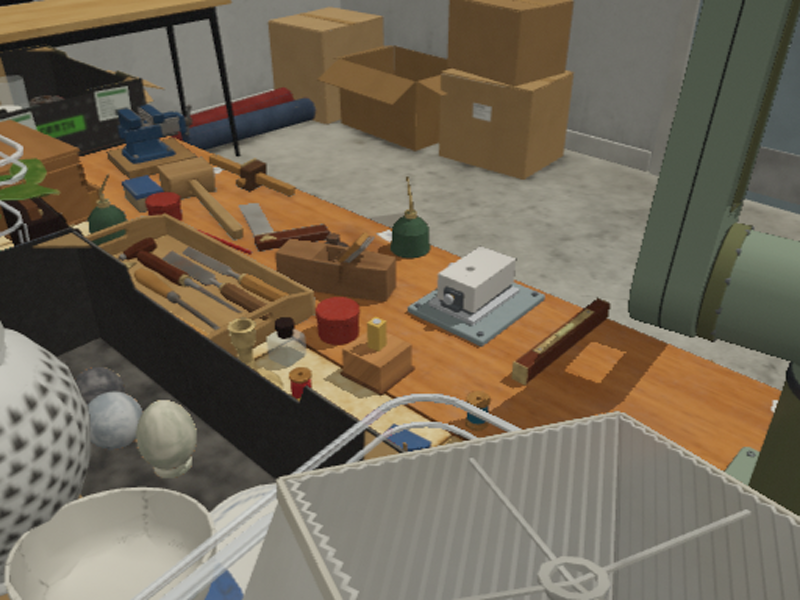

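Top picture: the jig is at view px (500,308) with the white block on it, the hole at (498,298), and the pin in its holder at (343,303). The side picture agrees: pin at (377,332), block at (477,278). I'm moving the wrist camera over the pin.

Request:
drive_tool(plan=[[[0,0,0,28.2,-25,0,0],[0,0,0,28.2,-25,0,0],[0,0,0,28.2,-25,0,0],[0,0,0,28.2,-25,0,0],[0,0,0,28.2,-25,0,0],[0,0,0,28.2,-25,0,0],[0,0,0,28.2,-25,0,0],[0,0,0,28.2,-25,0,0],[0,0,0,28.2,-25,0,0],[0,0,0,28.2,-25,0,0],[0,0,0,28.2,-25,0,0],[0,0,0,28.2,-25,0,0]]])

```text
clock: 1.6
tcp_pos: [406.3, -158.3, 216.9]
eef_rot: [[0.953, 0.302, 0.001], [0.302, -0.953, -0.001], [0.001, 0.001, -1.0]]
wrist_force: [0.6, -0.7, 0.6]
finger_gap: 94.1
grasp_force: 0.0
```

Request:
drive_tool(plan=[[[0,0,0,28.2,-25,0,0],[0,0,0,28.2,-25,0,0],[0,0,0,28.2,-25,0,0],[0,0,0,28.2,-25,0,0],[0,0,0,28.2,-25,0,0],[0,0,0,28.2,-25,0,0],[0,0,0,28.2,-25,0,0],[0,0,0,28.2,-25,0,0],[0,0,-6,0,0,0,0],[0,0,-6,0,0,0,0],[0,0,-6,0,0,0,0],[0,0,-6,0,0,0,0]]])

```text
clock: 2.6
tcp_pos: [560.4, 99.4, 216.3]
eef_rot: [[0.744, 0.668, -0.0], [0.668, -0.744, -0.0], [-0.0, -0.0, -1.0]]
wrist_force: [0.1, 0.5, 0.1]
finger_gap: 93.9
grasp_force: 0.0
```

Request:
drive_tool(plan=[[[0,0,-6,0,0,0,0],[0,0,-6,0,0,0,0],[0,0,-6,0,0,0,0],[0,0,-6,0,0,0,0],[0,0,-6,0,0,0,0],[0,0,-6,0,0,0,0],[0,0,-6,0,0,0,0],[0,0,-6,0,0,0,0],[0,0,0,0,0,0,0],[0,0,0,0,0,0,0]]])

```text
clock: 3.43
tcp_pos: [560.3, 98.8, 216.5]
eef_rot: [[0.01, 1.0, 0.0], [1.0, -0.01, -0.0], [-0.0, 0.0, -1.0]]
wrist_force: [0.4, -1.2, -0.1]
finger_gap: 94.1
grasp_force: 0.0
```

```bash
cat > look.py <<'E'
from h import *
import sys
n=sys.argv[1]
s=state();c=cam("wrist"); im=get_image("wrist")
print(round(s["clock"],2),s["tcp_pos"].round(1),s["eef_rot"].round(4).tolist(),s["joints"].round(1))
np.savez(f"{n}.npz",K=c[0],d=c[1],p=c[2],R=c[3]); cv2.imwrite(f"pics/{n}.png",im)
for l in sys.argv[2:]:
    for f in(mark_of,look_for):
        print(l,f.__name__,[(np.round(a["centre"],1).tolist(),round(a["score"],2)) for a in f("wrist",l)[:2]])
E
python3 look.py w1 pin holder
```

```text
3.43 [560.3  98.8 216.5] [[0.01, 0.9999, 0.0001], [0.9999, -0.01, -0.0], [-0.0, 0.0001, -1.0]] [ 1.3 11.1 89.2 -0.  79.7  1.9]
pin call [([248.1, 173.8], 0.58), ([280.2, 79.6], 0.22)]
pin call [([245.7, 187.3], 0.63)]
holder call [([244.6, 173.0], 0.59)]
holder call [([244.9, 169.9], 0.85)]
```

View pics/w1.png

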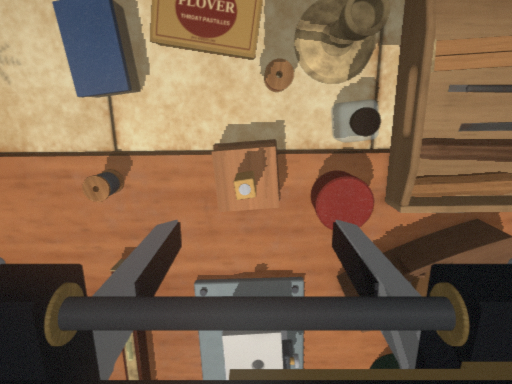

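The wrist picture shows the holder at px (246,177) and the pin's brass head at (244,189), turned a few degrees. The jig and block hole are at the bottom (258,365). Next I'll measure the head's outline.

```bash
cat > head.py <<'E'
from h import *
import sys
n=sys.argv[1]; u,v=map(int,sys.argv[2:4]); r=int(sys.argv[4]); z=float(sys.argv[5])
f=np.load(n+".npz"); c=(f["K"],f["d"],f["p"],f["R"])
im=cv2.imread(f"pics/{n}.png")[v-r:v+r,u-r:u+r].astype(int)
g=im[...,1]
m=(g>np.percentile(g[r-3:r+4,r-3:r+4],0)*0.8).astype(np.uint8)
m=(g>145).astype(np.uint8)
if r<16: print(g[::2,::2])
k,l,s,ce=cv2.connectedComponentsWithStats(m)
i=l[r,r]; ys,xs=np.nonzero(l==i)
P=np.array([atz(ray(c,(x+u-r,y+v-r)),z)[:2] for x,y in zip(xs,ys)],np.float32)
print(len(P),"centre px",ce[i]+[u-r,v-r],"rect world",cv2.minAreaRect(P), "mean",P.mean(0))
E
python3 head.py w1 244 189 15 88
```

```text
[[124 124 126 112  77  76  77  76  78  80  77  78  84  82  79]
 [127 127 126 105  77  79  77  80  79  77  77  80  82  84  86]
 [126 123 123  79  77  79  78  81  81  83  89 107  82  82  84]
 [126 126 118  86 104 123 132 141 152 158 165 164 109  82  83]
 [126 126 124 163 162 163 166 163 159 163 162 161 122  83  99]
 [125 126 131 169 169 164 150 183 182 154 160 160 133  83 100]
 [119 123 126 157 167 151 187 187 187 180 174 165 148  93 126]
 [123 126 125 155 166 183 191 185 190 185 184 164 157  95 126]
 [123 128 125 149 172 187 192 189 191 189 181 167 158  96 124]
 [126 128 124 126 170 174 196 188 188 186 175 164 165 119 126]
 [123 128 123 137 169 172 175 191 191 179 166 162 164 134 125]
 [123 125 125 127 165 170 169 168 167 167 164 168 161 136 127]
 [123 124 126 121 159 163 157 156 144 129 121 135 129 128 125]
 [124 126 126 126 130 127 123 122 121 125 129 130 125 128 127]
 [122 123 123 124 128 126 124 123 125 125 131 130 128 127 128]]
333 centre px [244.18018018 189.05405405] rect world ((548.361328125, 98.31856536865234), (18.277130126953125, 18.420019149780273), 8.505403518676758) mean [548.3605   98.36955]
```

Request:
drive_tool(plan=[[[0,0,0,-0.4,-6,22,0],[0,0,0,0,-6,22,0],[0,0,-4,0,0,22,0],[0,0,-4.5,0,0,0,0],[0,0,0,0,0,0,0],[0,0,0,0,0,0,0]]])

```text
clock: 4.18
tcp_pos: [548.6, 98.5, 150.6]
eef_rot: [[-0.138, 0.99, 0.0], [0.99, 0.138, 0.0], [0.0, 0.0, -1.0]]
wrist_force: [-0.2, -0.3, 0.4]
finger_gap: 93.9
grasp_force: 0.0
```

```bash
python3 look.py w2 pin
python3 - <<'E'
from h import *
f=np.load("w2.npz"); c=(f["K"],f["d"],f["p"],f["R"]); print("expect",proj(c,[548.4,98.4,88]))
E
```

```text
4.18 [548.6  98.5 150.6] [[-0.1381, 0.9904, 0.0003], [0.9904, 0.1381, 0.0], [0.0, 0.0003, -1.0]] [ 1.3 13.3 94.7  0.  72.  -6.7]
pin call [([256.4, 186.4], 0.65), ([385.5, 138.2], 0.6)]
pin call [([256.8, 201.6], 0.78)]
expect [255.93877793 209.02614041]
```

View pics/w2.png

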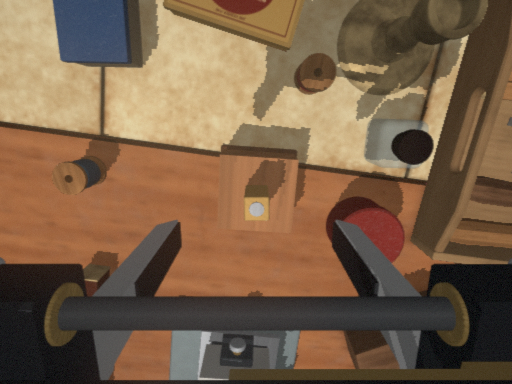

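The second view has the head top at px (256,209), exactly where 88 mm height predicts, and square to the fingers. Descending and gripping.

Request:
drive_tool(plan=[[[0,0,0,0,0,25,0],[0,0,0,0,0,25,0],[0,0,0,0,0,20,0],[0,0,0,0,0,10,0],[0,0,0,0,0,5,0],[0,0,0,0,0,0,0.7],[0,0,0,0,0,0,1],[0,0,0,0,0,0,1],[0,0,0,0,0,0,1],[0,0,0,0,0,0,1],[0,0,0,0,0,0,1],[0,0,0,0,0,0,1]]])

```text
clock: 5.33
tcp_pos: [548.6, 98.6, 65.9]
eef_rot: [[-0.141, 0.99, 0.001], [0.99, 0.141, 0.0], [-0.0, 0.001, -1.0]]
wrist_force: [-0.2, -1.7, 0.0]
finger_gap: 50.6
grasp_force: 0.0
```

Request:
drive_tool(plan=[[[0,0,0,0,0,0,1],[0,0,0,0,0,0,1],[0,0,0,0,0,0,1],[0,0,0,0,0,0,1],[0,0,0,0,0,0,1],[0,0,0,0,0,0,1],[0,0,0,0,0,0,1],[0,0,0,0,0,0,1]]])

```text
clock: 6.0
tcp_pos: [548.4, 98.5, 65.4]
eef_rot: [[-0.14, 0.99, 0.0], [0.99, 0.14, -0.0], [-0.0, 0.0, -1.0]]
wrist_force: [-0.7, -0.1, -1.8]
finger_gap: 19.8
grasp_force: 30.0
```

Request:
drive_tool(plan=[[[0,0,0,0,0,-5,1],[0,0,0,0,0,-15,1],[0,0,0,0,0,-25,1],[0,0,0,0,0,-25,1],[0,0,0,0,0,-20,1],[0,0,0,0,0,-10,1],[0,0,0,0,0,0,1],[0,0,0,0,0,0,1]]])

```text
clock: 6.67
tcp_pos: [548.1, 98.5, 165.3]
eef_rot: [[-0.141, 0.99, -0.0], [0.99, 0.141, -0.0], [0.0, -0.0, -1.0]]
wrist_force: [0.4, -0.1, -2.2]
finger_gap: 19.5
grasp_force: 30.0
```

```bash
python3 - <<'E'
from h import *
c=cam("top"); cs=cam("side"); im=cv2.imread("pics/top0.png")
for l,px,z in[("bed",(322.8,193.8),28),("holenom",(318.9,192.3),73),("jig",(318.1,196.6),0)]: print(l,atz(ray(c,px),z).round(1))
for l,px,z in[("bed",(303.6,183.8),28),("holenom",(300.6,175.5),73),("jig",(306.7,195.7),0)]: print("side",l,atz(ray(cs,px),z).round(1))
P=[atz(ray(c,(u/1.5625,v/1.5625)),12)[:2] for u,v in[(441,261),(557,261),(559,356),(443,357)]]; print("plate",np.round(P,1).tolist(),np.mean(P,0))
# white top face
sub=im[165:225,280:365].astype(int); mn=sub.min(2)
m=(mn>195).astype(np.uint8); k,l,s,ce=cv2.connectedComponentsWithStats(m); i=1+np.argmax(s[1:,4]); print(s[i],sub[::12,::12].min(2))
ys,xs=np.nonzero(l==i); Q=np.array([atz(ray(c,(x+280,y+165)),73)[:2] for x,y in zip(xs,ys)],np.float32)
print("block",cv2.minAreaRect(Q)); print(atz(ray(c,(498/1.5625,298/1.5625)),73))
# pin calibration in top view
print("pin top z88", [atz(ray(c,(343/1.5625,303/1.5625)),88)])
E
python3 look.py w3 pin_tip pin
```

```text
bed [ 557.2 -143.7   28. ]
holenom [ 556.6 -128.3   73. ]
jig [ 552.7 -136.3    0. ]
side bed [ 560.3 -143.3   28. ]
side holenom [ 546.2 -108.8   73. ]
side jig [ 545.5 -139.6    0. ]
plate [[623.3, -47.9], [624.3, -228.3], [476.9, -229.6], [474.3, -51.1]] [ 549.69204447 -139.21415815]
6.67 [548.1  98.5 165.3] [[-0.1405, 0.9901, -0.0001], [0.9901, 0.1405, -0.0], [0.0, -0.0001, -1.0]] [ 1.3 12.4 94.  -0.  73.6 -6.8]
pin_tip call [([254.9, 210.0], 0.84), ([94.5, 170.0], 0.19)]
pin_tip call [([258.2, 245.5], 0.79)]
pin call [([256.6, 211.0], 0.91)]
pin call [([259.5, 243.7], 0.7)]Traceback (most recent call last):
  File "<stdin>", line 8, in <module>
    return _wrapfunc(a, 'argmax', axis=axis, out=out, **kwds)
    return bound(*args, **kwds)
ValueError: attempt to get argmax of an empty sequence
```

View pics/w3.png

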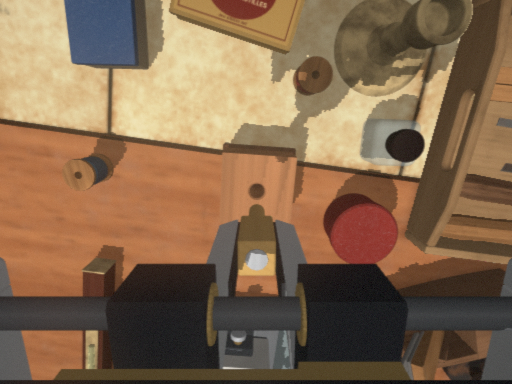

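The pin is gripped upright, with its foot at px (255,209), and the holder is now empty.

Run:
```python
from h import *
c=cam("top"); im=cv2.imread("pics/top0.png")
x0,y0=285,165
sub=im[y0:y0+65,x0:x0+80]; mn=cv2.cvtColor(sub,cv2.COLOR_BGR2GRAY)
print(mn[::5,::6])
for th in(170,190):
    m=(mn>th).astype(np.uint8); k,l,s,ce=cv2.connectedComponentsWithStats(m)
    if k<2: continue
    i=1+np.argmax(s[1:,4]); print(s[i])
    ys,xs=np.nonzero(l==i); Q=np.array([atz(ray(c,(x+x0,y+y0)),73)[:2] for x,y in zip(xs,ys)],np.float32)
    print(th,"block",cv2.minAreaRect(Q))
print("hole",atz(ray(c,(498/1.5625,298/1.5625)),73), "pin",atz(ray(c,(343/1.5625,303/1.5625)),88))
```

```text
[[106 101 113 106  85 108 108 104 109 105  89  89 100 101]
 [117 111 115 114 114  92  92 127 115 116 116  78  98 100]
 [ 77  75  77  73  76  71  73  75  65 108 110 116  98  91]
 [ 74  75  94 179 179 178 176 175 174 172 168 118  97  89]
 [ 76  77  77 179 179 177 179 174 173 172 171 130  90  94]
 [ 77  59  53 179 179 133 112 175 174 174 170 141  94  94]
 [ 77 147  54 177 176 176 174 174 172 173 175 153  98  97]
 [ 76  55  56 178 178 177 174 172 172 172 172 158 102  99]
 [112  78  93 177 175 177 175 173 172 172 171 164 108  99]
 [118 103 158 149 151 158 164 160 163 162 161 120 110 101]
 [117 117 117 119 116 118 118 120 120 121 119 117 103  91]
 [120 118 117 118 115 115 116 118 119 120 118  85 107  92]
 [120 116 121 114 117 119 121 118 117 117 118 117 110  92]]
[  14   13   52   31 1280]
170 block ((556.5379638671875, -141.3748779296875), (66.90745544433594, 115.20378875732422), 3.357855796813965)
hole [ 560.2838004  -127.91846087   73.        ] pin [550.28435544  98.71687154  88.        ]
```

Request:
drive_tool(plan=[[[0,0,4.04,0,0,0,1],[0,0,4.04,0,0,0,1],[0,0,0,-24.3,-6,0,1],[0,0,0,-24.3,-6,0,1],[0,0,0,-24.3,-6,0,1],[0,0,0,-24.3,-6,0,1],[0,0,0,-24.3,-6,0,1],[0,0,0,-24.3,-6,0,1],[0,0,0,-24.3,-6,0,1],[0,0,0,-24.3,-6,0,1],[0,0,0,0,0,0,1],[0,0,0,0,0,0,1]]])

```text
clock: 7.92
tcp_pos: [499.7, -96.7, 164.7]
eef_rot: [[0.003, 1.0, -0.001], [1.0, -0.003, 0.001], [0.001, -0.001, -1.0]]
wrist_force: [-0.2, 0.6, -1.7]
finger_gap: 19.7
grasp_force: 30.0
```

Request:
drive_tool(plan=[[[0,0,0,0,0,15,1],[0,0,0,0,0,20,1],[0,0,0,0,0,15,1],[0,0,0,0,0,10,1],[0,0,0,0,0,7.5,1],[0,0,0,0,0,0,1],[0,0,0,0,0,0,1],[0,0,0,0,0,0,1]]])

```text
clock: 8.58
tcp_pos: [501.2, -95.9, 98.8]
eef_rot: [[-0.0, 1.0, 0.002], [1.0, 0.0, -0.001], [-0.001, 0.002, -1.0]]
wrist_force: [0.2, -0.5, -1.5]
finger_gap: 19.8
grasp_force: 30.0
```

Run:
```python
from h import *
s=state();print(s["clock"],s["tcp_pos"],s["eef_rot"].round(4).tolist(),s["wrist_force"],s["ft_torque"])
a=get_image("side"); cv2.imwrite("pics/s1.png",cv2.resize(a[120:260,220:380],(800,700),interpolation=cv2.INTER_CUBIC)[:600])
s=state();print(s["clock"],s["tcp_pos"],s["wrist_force"],s["ft_torque"])
```

```text
8.5833 [501.17206233 -95.92315114  98.80464795] [[-0.0003, 1.0, 0.0016], [1.0, 0.0003, -0.0005], [-0.0005, 0.0016, -1.0]] [ 0.22896927 -0.47119859 -1.54304198] [-0.07670977 -0.06789033 -0.02773985]
8.6333 [501.31297185 -96.06057096  99.02373742] [-0.10420197  0.8065016  -1.93938111] [-0.07686038 -0.05181196  0.01005912]
```

View pics/s1.png

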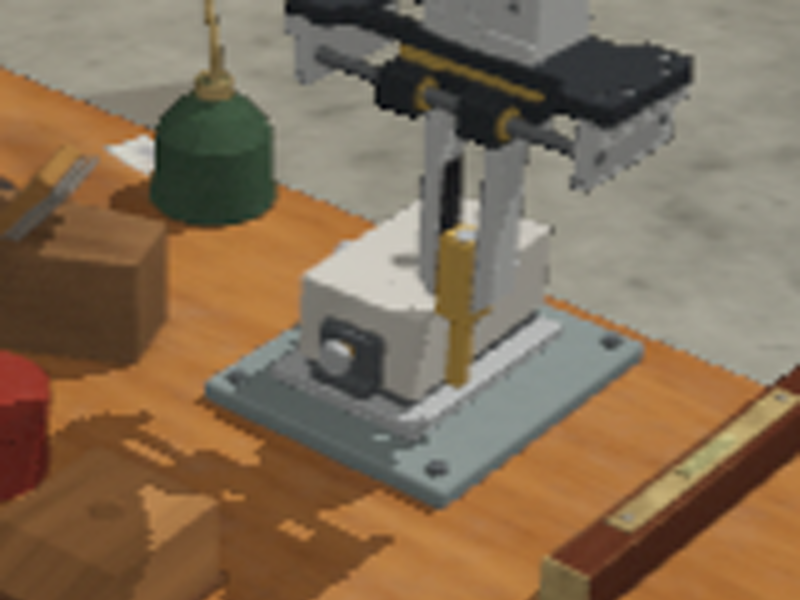

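The side picture shows the upright pin at px (460,310), in front of the block near its left end and clear of it, with the fingertips above the stone. Starting touch 1.

Request:
drive_tool(plan=[[[0,0,0,0,2,0,1],[0,0,0,0,2,0,1],[0,0,0,0,1,0,1],[0,0,0,0,0.5,0,1],[0,0,0,0,0.5,0,1],[0,0,0,0,0,0,1]]])

```text
clock: 9.13
tcp_pos: [506.4, -95.9, 98.0]
eef_rot: [[0.0, 1.0, 0.0], [1.0, -0.0, -0.0], [-0.0, 0.0, -1.0]]
wrist_force: [0.1, -0.2, -2.5]
finger_gap: 19.9
grasp_force: 30.0
```

Request:
drive_tool(plan=[[[0,0,0,0,0.4,0,1],[0,0,0,0,0.4,0,1],[0,0,0,0,0.4,0,1],[0,0,0,0,0,0,1]]])

```text
clock: 9.47
tcp_pos: [507.6, -95.9, 98.0]
eef_rot: [[0.0, 1.0, 0.0], [1.0, -0.0, 0.0], [0.0, 0.0, -1.0]]
wrist_force: [-0.1, 0.1, -2.5]
finger_gap: 19.7
grasp_force: 30.0
```

Request:
drive_tool(plan=[[[0,0,0,0,0.4,0,1],[0,0,0,0,0.4,0,1],[0,0,0,0,0,0,1]]])

```text
clock: 9.72
tcp_pos: [508.4, -95.9, 97.9]
eef_rot: [[-0.0, 1.0, 0.0], [1.0, 0.0, 0.0], [0.0, 0.0, -1.0]]
wrist_force: [-0.1, 0.7, -3.0]
finger_gap: 19.7
grasp_force: 30.0
```

Request:
drive_tool(plan=[[[0,0,0,0,0.3,0,1],[0,0,0,0,0.3,0,1],[0,0,0,0,0,0,1]]])

```text
clock: 9.97
tcp_pos: [509.0, -95.9, 98.0]
eef_rot: [[0.0, 1.0, 0.0], [1.0, -0.0, -0.0], [-0.0, 0.0, -1.0]]
wrist_force: [-0.8, -0.2, -1.9]
finger_gap: 19.9
grasp_force: 30.0
```

Request:
drive_tool(plan=[[[0,0,0,0,0.3,0,1],[0,0,0,0,0.3,0,1],[0,0,0,0,0,0,1]]])

```text
clock: 10.22
tcp_pos: [509.6, -95.9, 98.0]
eef_rot: [[0.0, 1.0, 0.0], [1.0, -0.0, -0.0], [-0.0, 0.0, -1.0]]
wrist_force: [0.9, -0.5, -2.6]
finger_gap: 19.7
grasp_force: 30.0
```

Request:
drive_tool(plan=[[[0,0,0,0,0.3,0,1],[0,0,0,0,0.3,0,1],[0,0,0,0,0,0,1]]])

```text
clock: 10.47
tcp_pos: [510.2, -95.9, 98.0]
eef_rot: [[-0.0, 1.0, 0.0], [1.0, 0.0, -0.0], [-0.0, 0.0, -1.0]]
wrist_force: [-0.6, 0.5, -2.1]
finger_gap: 19.9
grasp_force: 30.0
```

Request:
drive_tool(plan=[[[0,0,0,0,0.3,0,1],[0,0,0,0,0.3,0,1],[0,0,0,0,0,0,1]]])

```text
clock: 10.72
tcp_pos: [510.8, -95.9, 98.0]
eef_rot: [[0.0, 1.0, 0.0], [1.0, -0.0, -0.0], [-0.0, 0.0, -1.0]]
wrist_force: [0.4, 0.6, -2.3]
finger_gap: 19.9
grasp_force: 30.0
```

Request:
drive_tool(plan=[[[0,0,0,0,0.3,0,1],[0,0,0,0,0.3,0,1],[0,0,0,0,0,0,1]]])

```text
clock: 10.97
tcp_pos: [511.4, -95.9, 98.0]
eef_rot: [[0.0, 1.0, 0.0], [1.0, -0.0, -0.0], [-0.0, 0.0, -1.0]]
wrist_force: [-0.3, 0.2, -2.9]
finger_gap: 20.2
grasp_force: 30.0
```

Request:
drive_tool(plan=[[[0,0,0,0,0.3,0,1],[0,0,0,0,0,0,1]]])

```text
clock: 11.13
tcp_pos: [511.7, -95.9, 98.0]
eef_rot: [[-0.0, 1.0, 0.0], [1.0, 0.0, -0.0], [-0.0, 0.0, -1.0]]
wrist_force: [-0.1, 0.3, -1.4]
finger_gap: 20.0
grasp_force: 30.0
```

Request:
drive_tool(plan=[[[0,0,0,0,0.3,0,1],[0,0,0,0,0.2,0,1],[0,0,0,0,0,0,1]]])

```text
clock: 11.38
tcp_pos: [512.0, -95.9, 97.9]
eef_rot: [[-0.0, 1.0, -0.0], [1.0, 0.0, -0.0], [-0.0, -0.0, -1.0]]
wrist_force: [0.2, -0.4, -2.2]
finger_gap: 19.7
grasp_force: 30.0
```

Request:
drive_tool(plan=[[[0,0,0,0,0.3,0,1],[0,0,0,0,0.2,0,1],[0,0,0,0,0,0,1]]])

```text
clock: 11.63
tcp_pos: [512.1, -95.8, 97.8]
eef_rot: [[-0.0, 1.0, -0.001], [1.0, 0.0, 0.0], [0.0, -0.001, -1.0]]
wrist_force: [-1.3, -0.5, -0.5]
finger_gap: 19.5
grasp_force: 30.0
```

Request:
drive_tool(plan=[[[0,0,0,0,0.3,0,1],[0,0,0,0,0.2,0,1],[0,0,0,0,0,0,1]]])

```text
clock: 11.88
tcp_pos: [512.2, -95.8, 97.8]
eef_rot: [[-0.0, 1.0, -0.002], [1.0, 0.0, 0.0], [0.0, -0.002, -1.0]]
wrist_force: [-4.9, -0.5, 1.2]
finger_gap: 19.8
grasp_force: 30.0
```

Request:
drive_tool(plan=[[[0,0,0,0,0,0,1],[0,0,0,0,0,0,1],[0,0,0,0,0,0,1]]])

```text
clock: 12.13
tcp_pos: [512.3, -95.8, 97.8]
eef_rot: [[-0.0, 1.0, -0.002], [1.0, 0.0, 0.0], [0.0, -0.002, -1.0]]
wrist_force: [-5.5, -0.6, 1.6]
finger_gap: 19.8
grasp_force: 30.0
```

Request:
drive_tool(plan=[[[0,0,0,0,0,0,1],[0,0,0,0,0,0,1],[0,0,0,0,0,0,1],[0,0,0,0,0,0,1]]])

```text
clock: 12.47
tcp_pos: [512.2, -95.8, 97.8]
eef_rot: [[-0.0, 1.0, -0.002], [1.0, 0.0, 0.0], [0.0, -0.002, -1.0]]
wrist_force: [-5.4, -1.6, 0.7]
finger_gap: 20.2
grasp_force: 30.0
```

Touch 1: x = 512.1 at y = -95.8, held 0.6 s at about 5 N. Backing off and moving to the right end.

Request:
drive_tool(plan=[[[0,0,0,0,-3,0,1],[0,0,0,0,-5,0,1],[0,0,0,-15,0,0,1],[0,0,0,-25,0,0,1],[0,0,0,-25,0,0,1],[0,0,0,-15,0,0,1],[0,0,0,-9,0,0,1],[0,0,0,0,4,0,1],[0,0,0,0,2,0,1],[0,0,0,0,1,0,1],[0,0,0,0,0,0,1],[0,0,0,0,0,0,1]]])

```text
clock: 13.47
tcp_pos: [512.2, -183.8, 97.8]
eef_rot: [[-0.001, 1.0, -0.0], [1.0, 0.001, 0.0], [0.0, -0.0, -1.0]]
wrist_force: [0.3, 0.5, -2.1]
finger_gap: 19.8
grasp_force: 30.0
```

Request:
drive_tool(plan=[[[0,0,0,0,0.4,0,1],[0,0,0,0,0.4,0,1],[0,0,0,0,0.3,0,1],[0,0,0,0,0,0,1]]])

```text
clock: 13.8
tcp_pos: [513.3, -184.7, 98.0]
eef_rot: [[-0.0, 1.0, 0.0], [1.0, 0.0, 0.0], [0.0, 0.0, -1.0]]
wrist_force: [-0.2, -0.3, -2.3]
finger_gap: 20.1
grasp_force: 30.0
```

Request:
drive_tool(plan=[[[0,0,0,0,0.4,0,1],[0,0,0,0,0.4,0,1],[0,0,0,0,0,0,1]]])

```text
clock: 14.05
tcp_pos: [514.1, -184.9, 98.0]
eef_rot: [[0.0, 1.0, 0.0], [1.0, -0.0, -0.0], [-0.0, 0.0, -1.0]]
wrist_force: [0.0, 0.3, -0.8]
finger_gap: 19.9
grasp_force: 30.0
```

Request:
drive_tool(plan=[[[0,0,0,0,0.4,0,1],[0,0,0,0,0.4,0,1],[0,0,0,0,0,0,1]]])

```text
clock: 14.3
tcp_pos: [514.9, -184.9, 98.0]
eef_rot: [[0.0, 1.0, 0.0], [1.0, -0.0, -0.0], [-0.0, 0.0, -1.0]]
wrist_force: [-0.0, 0.2, -1.6]
finger_gap: 19.8
grasp_force: 30.0
```

Request:
drive_tool(plan=[[[0,0,0,0,0.4,0,1],[0,0,0,0,0.4,0,1],[0,0,0,0,0,0,1]]])

```text
clock: 14.55
tcp_pos: [515.7, -184.9, 98.0]
eef_rot: [[0.0, 1.0, 0.0], [1.0, -0.0, -0.0], [-0.0, 0.0, -1.0]]
wrist_force: [0.3, 0.4, -2.3]
finger_gap: 19.6
grasp_force: 30.0
```

Request:
drive_tool(plan=[[[0,0,0,0,0.3,0,1],[0,0,0,0,0.3,0,1],[0,0,0,0,0,0,1]]])

```text
clock: 14.8
tcp_pos: [516.3, -184.9, 98.0]
eef_rot: [[-0.0, 1.0, 0.0], [1.0, 0.0, -0.0], [-0.0, 0.0, -1.0]]
wrist_force: [0.1, 0.1, -1.7]
finger_gap: 19.4
grasp_force: 30.0
```

Request:
drive_tool(plan=[[[0,0,0,0,0.3,0,1],[0,0,0,0,0.2,0,1],[0,0,0,0,0,0,1]]])

```text
clock: 15.05
tcp_pos: [516.8, -184.9, 98.0]
eef_rot: [[-0.0, 1.0, 0.0], [1.0, 0.0, -0.0], [-0.0, 0.0, -1.0]]
wrist_force: [0.1, 0.4, -1.2]
finger_gap: 19.6
grasp_force: 30.0
```

Request:
drive_tool(plan=[[[0,0,0,0,0.3,0,1],[0,0,0,0,0.2,0,1],[0,0,0,0,0,0,1]]])

```text
clock: 15.3
tcp_pos: [517.2, -184.9, 98.0]
eef_rot: [[0.0, 1.0, 0.0], [1.0, -0.0, 0.0], [0.0, 0.0, -1.0]]
wrist_force: [-0.2, 0.1, -1.1]
finger_gap: 20.0
grasp_force: 30.0
```

Request:
drive_tool(plan=[[[0,0,0,0,0.3,0,1],[0,0,0,0,0.2,0,1],[0,0,0,0,0,0,1]]])

```text
clock: 15.55
tcp_pos: [517.4, -184.9, 97.9]
eef_rot: [[-0.0, 1.0, -0.001], [1.0, 0.0, 0.0], [0.0, -0.001, -1.0]]
wrist_force: [-1.1, 0.4, -1.2]
finger_gap: 19.9
grasp_force: 30.0
```

Contact at x≈517.2; pressing slightly more and holding.

Request:
drive_tool(plan=[[[0,0,0,0,0.3,0,1],[0,0,0,0,0.2,0,1],[0,0,0,0,0,0,1]]])

```text
clock: 15.8
tcp_pos: [517.5, -184.9, 97.8]
eef_rot: [[-0.0, 1.0, -0.002], [1.0, 0.0, 0.0], [0.0, -0.002, -1.0]]
wrist_force: [-2.3, -0.3, 0.7]
finger_gap: 19.8
grasp_force: 30.0
```

Request:
drive_tool(plan=[[[0,0,0,0,0,0,1],[0,0,0,0,0,0,1],[0,0,0,0,0,0,1],[0,0,0,0,0,0,1],[0,0,0,0,0,0,1],[0,0,0,0,0,0,1],[0,0,0,0,0,0,1]]])

```text
clock: 16.38
tcp_pos: [517.5, -184.9, 97.9]
eef_rot: [[-0.0, 1.0, -0.002], [1.0, 0.0, 0.0], [0.0, -0.002, -1.0]]
wrist_force: [-4.7, -1.1, 1.8]
finger_gap: 19.7
grasp_force: 30.0
```

Touch 2: x = 517.4 at y = -184.9, held at about 4.7 N, giving a yaw of about 3.4°. Going round to the right end.

Request:
drive_tool(plan=[[[0,0,0,0,-3,0,1],[0,0,0,0,-5,0,1],[0,0,0,-12,0,0,1],[0,0,0,-14,0,0,1],[0,0,0,-10,0,0,1],[0,0,0,0,12,0,1],[0,0,0,0,15,0,1],[0,0,0,0,14,0,1],[0,0,0,0,8,0,1],[0,0,0,5,0.2,0,1],[0,0,0,2,0,0,1],[0,0,0,0,0,0,1]]])

```text
clock: 17.38
tcp_pos: [558.6, -213.3, 97.5]
eef_rot: [[-0.0, 1.0, -0.001], [1.0, 0.0, 0.001], [0.001, -0.001, -1.0]]
wrist_force: [-0.4, -0.3, -2.0]
finger_gap: 19.9
grasp_force: 30.0
```

Request:
drive_tool(plan=[[[0,0,0,1,0,0,1],[0,0,0,0.8,0,0,1],[0,0,0,0.4,0,0,1],[0,0,0,0,0,0,1]]])

```text
clock: 17.72
tcp_pos: [559.2, -211.6, 98.1]
eef_rot: [[0.0, 1.0, -0.0], [1.0, -0.0, -0.0], [-0.0, -0.0, -1.0]]
wrist_force: [-0.1, -1.0, -1.8]
finger_gap: 19.9
grasp_force: 30.0
```

Request:
drive_tool(plan=[[[0,0,0,0.5,0,0,1],[0,0,0,0.5,0,0,1],[0,0,0,0,0,0,1]]])

```text
clock: 17.97
tcp_pos: [559.4, -210.6, 98.0]
eef_rot: [[-0.0, 1.0, 0.0], [1.0, 0.0, 0.0], [0.0, 0.0, -1.0]]
wrist_force: [0.8, 0.0, -1.1]
finger_gap: 19.9
grasp_force: 30.0
```

Request:
drive_tool(plan=[[[0,0,0,0.4,0,0,1],[0,0,0,0.4,0,0,1],[0,0,0,0,0,0,1]]])

```text
clock: 18.22
tcp_pos: [559.4, -209.8, 97.9]
eef_rot: [[0.0, 1.0, -0.0], [1.0, -0.0, 0.0], [0.0, -0.0, -1.0]]
wrist_force: [-0.6, 0.0, -1.7]
finger_gap: 19.8
grasp_force: 30.0
```

Request:
drive_tool(plan=[[[0,0,0,0.4,0,0,1],[0,0,0,0.4,0,0,1],[0,0,0,0,0,0,1]]])

```text
clock: 18.47
tcp_pos: [559.4, -209.0, 97.9]
eef_rot: [[-0.0, 1.0, 0.0], [1.0, 0.0, 0.0], [0.0, 0.0, -1.0]]
wrist_force: [-0.5, 1.2, -0.3]
finger_gap: 19.8
grasp_force: 30.0
```

Request:
drive_tool(plan=[[[0,0,0,0.3,0,0,1],[0,0,0,0.3,0,0,1],[0,0,0,0,0,0,1]]])

```text
clock: 18.72
tcp_pos: [559.4, -208.4, 97.9]
eef_rot: [[-0.0, 1.0, -0.0], [1.0, 0.0, 0.0], [0.0, -0.0, -1.0]]
wrist_force: [-0.4, 0.7, -3.1]
finger_gap: 19.5
grasp_force: 30.0
```

Request:
drive_tool(plan=[[[0,0,0,0.3,0,0,1],[0,0,0,0.3,0,0,1],[0,0,0,0,0,0,1]]])

```text
clock: 18.97
tcp_pos: [559.4, -208.1, 98.0]
eef_rot: [[-0.0, 1.0, 0.0], [1.0, 0.0, -0.0], [-0.0, 0.0, -1.0]]
wrist_force: [0.2, -0.1, -2.6]
finger_gap: 20.3
grasp_force: 30.0
```

Request:
drive_tool(plan=[[[0,0,0,0.3,0,0,1],[0,0,0,0.2,0,0,1],[0,0,0,0,0,0,1]]])

```text
clock: 19.22
tcp_pos: [559.4, -207.9, 98.0]
eef_rot: [[-0.0, 1.0, 0.0], [1.0, 0.0, -0.001], [-0.001, 0.0, -1.0]]
wrist_force: [-0.1, -1.3, -2.1]
finger_gap: 19.6
grasp_force: 30.0
```

Request:
drive_tool(plan=[[[0,0,0,0.3,0,0,1],[0,0,0,0.2,0,0,1],[0,0,0,0,0,0,1]]])

```text
clock: 19.47
tcp_pos: [559.4, -207.8, 98.0]
eef_rot: [[0.0, 1.0, 0.0], [1.0, -0.0, -0.002], [-0.002, 0.0, -1.0]]
wrist_force: [-1.6, -4.1, -3.6]
finger_gap: 19.7
grasp_force: 30.0
```

Request:
drive_tool(plan=[[[0,0,0,0,0,0,1],[0,0,0,0,0,0,1],[0,0,0,0,0,0,1],[0,0,0,0,0,0,1],[0,0,0,0,0,0,1],[0,0,0,0,0,0,1],[0,0,0,0,0,0,1]]])

```text
clock: 20.05
tcp_pos: [559.4, -207.8, 98.0]
eef_rot: [[0.0, 1.0, 0.0], [1.0, -0.0, -0.002], [-0.002, 0.0, -1.0]]
wrist_force: [-0.5, -5.8, -3.8]
finger_gap: 19.6
grasp_force: 30.0
```

Run:
```python
from h import *
s=state();print(s["clock"],s["tcp_pos"].round(2),s["wrist_force"].round(1))
A=np.array([512.05,-95.8]);B=np.array([517.3,-184.9]);C=np.array([559.4,-208.0])
v=(A-B)/np.linalg.norm(A-B); n=np.array([v[1],-v[0]])  # v ~ block y, n ~ block x
print("yaw deg",np.degrees(np.arctan2(n[1],n[0])))
X=A+n*46; X=X+v*(81-(X-C)@v); print("hole",X)
s=(C-A)@n; print("touch3 depth from front",s-6, "corner->touch2", (B-C)@v-6)
```

```text
20.05 [ 559.39 -207.79   98.04] [-0.5 -5.8 -3.8]
yaw deg 3.372115038178353
hole [ 559.95795251 -126.82663519]
touch3 depth from front 34.66835248432729 corner->touch2 19.53634872511165
```

Touch 3 held at about 5 N. The touches put the hole at (560.0, -126.8) with yaw 3.4°, which matches the camera estimate. Backing off, lifting, and moving over the hole.

Request:
drive_tool(plan=[[[0,0,0,-2,0,0,1],[0,0,0,-4,0,0,1],[0,0,0,0,0,-20,1],[0,0,0,0,0,-20,1],[0,0,0,0,0,-10,1],[0,0,0,20,0.6,0,1],[0,0,0,25,0,0,1],[0,0,0,22,0,0,1],[0,0,0,12,0,0,1],[0,0,0,7,0,0,1],[0,0,0,0,0,0,1],[0,0,0,0,0,0,1]]])

```text
clock: 21.05
tcp_pos: [560.1, -127.1, 147.9]
eef_rot: [[-0.001, 1.0, 0.0], [1.0, 0.001, -0.001], [-0.001, 0.0, -1.0]]
wrist_force: [-0.8, 0.1, -1.5]
finger_gap: 19.5
grasp_force: 30.0
```

Request:
drive_tool(plan=[[[0,0,0,0,0,0,1],[0,0,0,0,0,0,1],[0,0,0,0,0,0,1]]])

```text
clock: 21.3
tcp_pos: [560.0, -127.8, 147.9]
eef_rot: [[0.001, 1.0, 0.0], [1.0, -0.001, -0.0], [-0.0, 0.0, -1.0]]
wrist_force: [0.3, 0.0, -1.5]
finger_gap: 19.8
grasp_force: 30.0
```

```bash
python3 look.py w4 pin_tip; python3 -c "
import cv2
a=cv2.imread('pics/w4.png')[150:300,156:356]; cv2.imwrite('pics/w4b.png',cv2.resize(a,(800,600),interpolation=cv2.INTER_CUBIC))"
```

```text
21.3 [ 560.  -127.8  147.9] [[0.0012, 1.0, 0.0001], [1.0, -0.0012, -0.0002], [-0.0002, 0.0001, -1.0]] [-21.5  15.4  92.4  -0.   72.2 -21.4]
pin_tip call [([257.8, 210.1], 0.64)]
pin_tip call [([255.0, 241.0], 0.89)]
```

View pics/w4b.png

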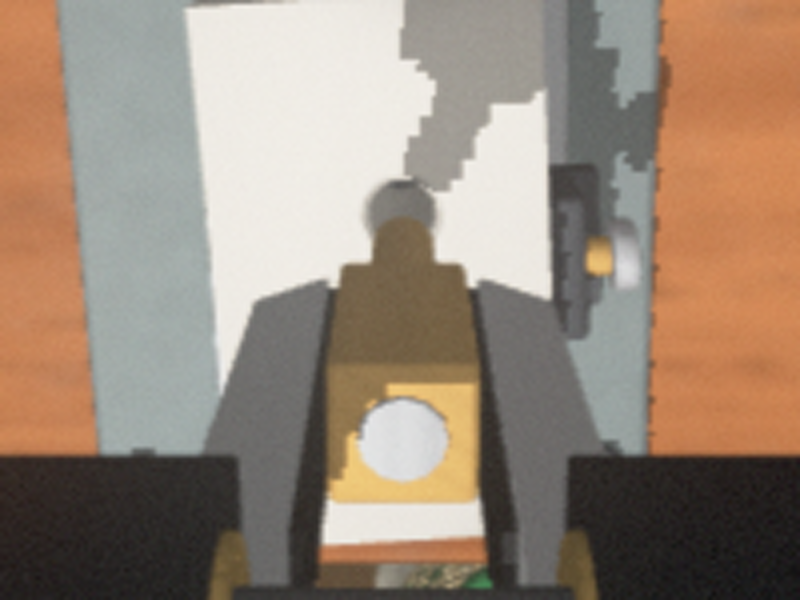

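The pin points at the hole mouth, column 256.5 against the hole's 256. Now checking the row and the settled pose.

Run:
```python
from h import *
s=state();print(s["clock"],s["tcp_pos"].round(2))
f=np.load("w4.npz"); c=(f["K"],f["d"],f["p"],f["R"])
print("hole centre",proj(c,[560,-126.8,73]),"far rim",proj(c,[560,-118.3,73]),"left/right",proj(c,[551.5,-126.8,73]),proj(c,[568.5,-126.8,73]))
t=s["tcp_pos"]; print("foot",proj(c,[t[0],t[1],t[2]-59.4]),"foot far",proj(c,[t[0],t[1]+6,t[2]-56.4]),"shoulder far edge", proj(c,[t[0],t[1]+10,t[2]-19.4]))
```

```text
21.45 [ 559.98 -127.43  147.89]
hole centre [256.18335225 203.10602337] far rim [256.17129393 193.10607767] left/right [245.83814531 203.11584754] [266.5289714 203.0961988]
foot [256.15048995 209.6470552 ] foot far [256.13844575 203.33370055] shoulder far edge [256.08934003 214.00800778]
```

Touch result and picture agree to about 1 mm. Descending.

Request:
drive_tool(plan=[[[0,0,0,0,0,4,1],[0,0,0,0,0,4,1],[0,0,0,0,0,3,1],[0,0,0,0,0,2,1],[0,0,0,0,0,0,1],[0,0,0,0,0,0,1],[0,0,0,0,0,0,1]]])

```text
clock: 22.03
tcp_pos: [560.1, -126.9, 135.0]
eef_rot: [[-0.0, 1.0, 0.0], [1.0, 0.0, -0.0], [-0.0, 0.0, -1.0]]
wrist_force: [-0.1, -0.4, -1.5]
finger_gap: 19.5
grasp_force: 30.0
```

Request:
drive_tool(plan=[[[0,0,0,0,0,1,1],[0,0,0,0,0,1,1],[0,0,0,0,0,1,1],[0,0,0,0,0,1,1],[0,0,0,0,0,0,1]]])

```text
clock: 22.45
tcp_pos: [559.8, -126.8, 130.6]
eef_rot: [[0.0, 1.0, -0.0], [1.0, -0.0, 0.0], [0.0, -0.0, -1.0]]
wrist_force: [0.3, -0.1, -2.5]
finger_gap: 19.6
grasp_force: 30.0
```

Request:
drive_tool(plan=[[[0,0,0,0,0,1,1],[0,0,0,0,0,1,1],[0,0,0,0,0,0,1]]])

```text
clock: 22.7
tcp_pos: [559.8, -126.8, 128.7]
eef_rot: [[0.0, 1.0, -0.0], [1.0, -0.0, 0.0], [0.0, -0.0, -1.0]]
wrist_force: [-0.5, -0.6, -2.1]
finger_gap: 19.4
grasp_force: 30.0
```

Foot is about 4 mm into the hole and unloaded. Continuing down.

Request:
drive_tool(plan=[[[0,0,0,0,0,1,1],[0,0,0,0,0,1,1],[0,0,0,0,0,1,1],[0,0,0,0,0,1,1],[0,0,0,0,0,0,1]]])

```text
clock: 23.12
tcp_pos: [559.8, -126.8, 124.6]
eef_rot: [[0.0, 1.0, -0.001], [1.0, -0.0, 0.0], [0.0, -0.001, -1.0]]
wrist_force: [-0.3, -0.0, -1.7]
finger_gap: 19.7
grasp_force: 30.0
```

Request:
drive_tool(plan=[[[0,0,0,0,0,1.5,1],[0,0,0,0,0,1.5,1],[0,0,0,0,0,1.5,1],[0,0,0,0,0,1.5,1],[0,0,0,0,0,1.5,1],[0,0,0,0,0,1.5,1],[0,0,0,0,0,0,1]]])

```text
clock: 23.7
tcp_pos: [559.7, -126.8, 115.5]
eef_rot: [[0.0, 1.0, -0.001], [1.0, -0.0, 0.0], [0.0, -0.001, -1.0]]
wrist_force: [-1.1, 0.1, -2.4]
finger_gap: 19.9
grasp_force: 30.0
```

Request:
drive_tool(plan=[[[0,0,0,0,0,1.5,1],[0,0,0,0,0,1.5,1],[0,0,0,0,0,1.5,1],[0,0,0,0,0,1.5,1],[0,0,0,0,0,1.5,1],[0,0,0,0,0,1.5,1],[0,0,0,0,0,0,1]]])

```text
clock: 24.28
tcp_pos: [559.7, -126.8, 106.5]
eef_rot: [[0.0, 1.0, -0.001], [1.0, -0.0, 0.0], [0.0, -0.001, -1.0]]
wrist_force: [0.3, 1.5, -1.4]
finger_gap: 19.8
grasp_force: 30.0
```

Request:
drive_tool(plan=[[[0,0,0,0,0,1.5,1],[0,0,0,0,0,1.5,1],[0,0,0,0,0,1.5,1],[0,0,0,0,0,1.5,1],[0,0,0,0,0,1.5,1],[0,0,0,0,0,1.5,1],[0,0,0,0,0,1.5,1],[0,0,0,0,0,0,1]]])

```text
clock: 24.95
tcp_pos: [559.7, -126.8, 96.0]
eef_rot: [[0.0, 1.0, -0.001], [1.0, -0.0, 0.0], [0.0, -0.001, -1.0]]
wrist_force: [0.1, -1.1, -1.8]
finger_gap: 19.9
grasp_force: 30.0
```

Request:
drive_tool(plan=[[[0,0,0,0,0,0.5,1],[0,0,0,0,0,0.5,1],[0,0,0,0,0,0.5,1],[0,0,0,0,0,0.5,1],[0,0,0,0,0,0,1]]])

```text
clock: 25.37
tcp_pos: [559.9, -126.9, 94.4]
eef_rot: [[0.0, 1.0, -0.0], [1.0, -0.0, 0.0], [0.0, -0.0, -1.0]]
wrist_force: [0.7, 1.1, -2.7]
finger_gap: 19.7
grasp_force: 30.0
```

Request:
drive_tool(plan=[[[0,0,0,0,0,0.4,1],[0,0,0,0,0,0.4,1],[0,0,0,0,0,0,1]]])

```text
clock: 25.62
tcp_pos: [560.0, -126.9, 93.6]
eef_rot: [[0.0, 1.0, -0.0], [1.0, -0.0, 0.0], [0.0, -0.0, -1.0]]
wrist_force: [0.3, -0.8, -2.1]
finger_gap: 19.5
grasp_force: 30.0
```

Request:
drive_tool(plan=[[[0,0,0,0,0,0.4,1],[0,0,0,0,0,0.4,1],[0,0,0,0,0,0,1]]])

```text
clock: 25.87
tcp_pos: [559.9, -126.9, 92.7]
eef_rot: [[0.0, 1.0, -0.0], [1.0, -0.0, 0.0], [0.0, -0.0, -1.0]]
wrist_force: [-0.3, 0.1, -1.7]
finger_gap: 19.5
grasp_force: 30.0
```

Request:
drive_tool(plan=[[[0,0,0,0,0,0.4,1],[0,0,0,0,0,0,1]]])

```text
clock: 26.03
tcp_pos: [559.9, -126.9, 92.4]
eef_rot: [[0.0, 1.0, -0.0], [1.0, -0.0, 0.0], [0.0, -0.0, -1.0]]
wrist_force: [-0.5, 0.5, -2.3]
finger_gap: 19.8
grasp_force: 30.0
```

Request:
drive_tool(plan=[[[0,0,0,0,0,0.4,1],[0,0,0,0,0,0,1]]])

```text
clock: 26.2
tcp_pos: [560.0, -126.9, 92.3]
eef_rot: [[0.0, 1.0, -0.0], [1.0, -0.0, 0.0], [0.0, -0.0, -1.0]]
wrist_force: [0.0, 0.2, -0.2]
finger_gap: 19.5
grasp_force: 30.0
```

Shoulder is landing on the stone at z = 92.3, where expected. A slight press, then release.

Request:
drive_tool(plan=[[[0,0,0,0,0,0.4,1],[0,0,0,0,0,0,1],[0,0,0,0,0,0,1]]])

```text
clock: 26.45
tcp_pos: [560.0, -126.9, 92.3]
eef_rot: [[-0.0, 1.0, 0.0], [1.0, 0.0, -0.0], [-0.0, 0.0, -1.0]]
wrist_force: [-2.8, 1.2, 4.2]
finger_gap: 20.0
grasp_force: 30.0
```

Request:
drive_tool(plan=[[[0,0,0,0,0,0,0.5],[0,0,0,0,0,0,0.5],[0,0,0,0,0,0,0.5],[0,0,0,0,0,0,0.5],[0,0,0,0,0,0,0.5],[0,0,0,0,0,0,0.5],[0,0,0,0,0,0,0.5]]])

```text
clock: 27.03
tcp_pos: [560.0, -126.9, 91.6]
eef_rot: [[0.0, 1.0, -0.0], [1.0, -0.0, 0.0], [0.0, -0.0, -1.0]]
wrist_force: [0.1, 0.8, 0.4]
finger_gap: 47.1
grasp_force: 0.0
```

Request:
drive_tool(plan=[[[0,0,0,0,0,-5,0.5],[0,0,0,0,0,-10,0.5],[0,0,0,0,0,-20,0.5],[0,0,0,0,0,-25,0.5],[0,0,0,0,0,-25,0.5],[0,0,0,0,0,-15,0.5],[0,0,0,0,0,0,0.5],[0,0,0,0,0,0,0.5]]])

```text
clock: 27.7
tcp_pos: [560.9, -127.2, 193.4]
eef_rot: [[0.0, 1.0, 0.003], [1.0, -0.0, -0.001], [-0.001, 0.003, -1.0]]
wrist_force: [-0.2, 0.0, -0.2]
finger_gap: 46.7
grasp_force: 0.0
```

```bash
python3 look.py w5 pin
python3 - <<'E'
from h import *
a=get_image("side"); cv2.imwrite("pics/s2.png",cv2.resize(a[120:225,220:360],(800,600),interpolation=cv2.INTER_CUBIC))
f=np.load("w5.npz"); c=(f["K"],f["d"],f["p"],f["R"]); print("expect top",proj(c,[560,-126.9,115]))
E
```

```text
27.7 [ 560.9 -127.2  193.4] [[0.0, 1.0, 0.0033], [1.0, -0.0, -0.0013], [-0.0013, 0.0033, -1.0]] [-21.4  12.8  89.9   0.   77.  -21.4]
pin call [([256.2, 181.5], 0.88)]
pin call [([254.6, 197.9], 0.82)]
expect top [254.84779138 202.59965362]
```

View pics/w5.png

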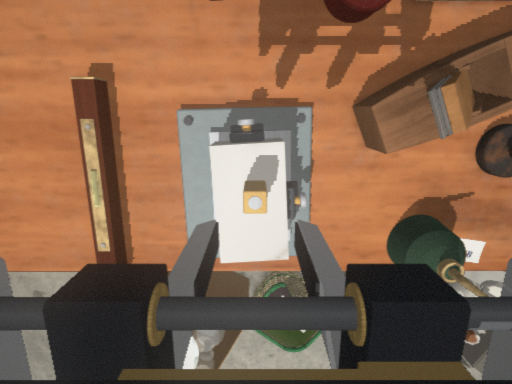

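View pics/s2.png

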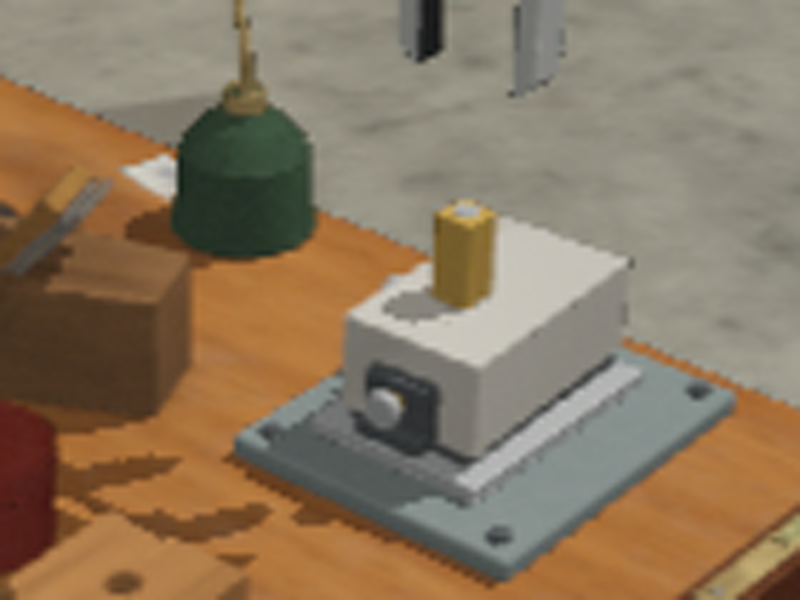

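The wrist view has the head top at px (255,203), as predicted. The side view has the pin upright at (465,255) with its shoulder flat on the stone and the gripper clear. Handing in.

```bash
python3 -c "
from workcell import *
print(close_job())"
```

```text
the job is handed in; nothing more can be done
None
```

The three touches were made in order, each held about half a second at roughly 5–6 N, and the pin now stands upright and fully home in the block's hole, released; the job is handed in.

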